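# Check-weigh two canisters and load the heavy one

### The job

The two black-lidded metal canisters look alike, but one is full and heavy, the other nearly empty and light. Set one of them alone on the pan of the beam scale and let go: the pan sinks under the heavy canister and stays up under the light one. Then put the heavy canister in the loading lane and slide it in against the sprung buffer until you feel about 8 N (never more than 14 N on the lane or buffer), and let go so that it stays touching the buffer; the light one is left standing upright outside the lane, and everything else stays where it is.

Things in the scene. Friction and masses are not known exactly. Their poses are not given: they have to be found in the camera images.
- canister_1_mid (a point): centre (half-way up, 34 mm above its foot) of one of the two like canisters: round, plain aluminium with a knurled black lid; 53 mm across, lid (the top 13 mm) included, 68 mm tall; stands upright. One weighs about 330 g, the other about 150 g; they cannot be told apart by eye, and either may be the heavy one. The filling can shift by 3 mm inside.
- canister_2_mid (a point): centre of the other of the two like canisters, same size and looks
- scale: beam scale, fixed: grey base 250 x 70 mm and a pillar 66 mm tall; origin on the worktop under the pivot; local x runs along the beam from the pivot to the pan (pan centre 100 mm from the pivot), z up; a dark counterweight hangs at the other end
- pan_top (a point): centre of the top face of the scale's round steel pan (90 mm across, flat, no rim, always level), about 70 mm above the worktop when up, 18 mm lower when it has sunk
- beam (a joint): tilt of the beam in rad: 0 = pan up on its stop (empty, or under the light canister), 0.18 = pan down on its stop (under the heavy canister). The change-over is at about 240 g, wherever on the pan the canister stands; pushing on the pan moves it too. It settles within half a second.
- lane: loading lane, fixed on the worktop, no floor of its own: two aluminium rails 28 mm high, 190 mm long, 64 mm apart inside, with a flared mouth. Origin on the worktop in the middle of the mouth (where the rails start to run parallel; flares reach 25 mm before it); local x points into the lane, along which the canister slides; z up. Open at the top.
- buffer_bracket: grey bracket closing the lane's far end, 36 mm high; origin on the worktop at its face, 176 mm in from the mouth. Before it a black block carries the sprung rubber pad (14 to 36 mm above the worktop). The block is clamped elsewhere each time and not measured: the free pad's face lies 90 to 120 mm in from the mouth, to be found by feel. The pad gives 1 mm per 2 N, up to 12 mm; drag on the worktop adds 1 to 3 N, more if pressed down.
- jar_d_top (a point): bystander: centre of the lid of a short wide jar, white lid, 61 mm across, 55 mm tall
- weight_50: bystander: brass knobbed weight, 21 mm across, 30 mm tall, origin under its centre
- weight_100: bystander: brass knobbed weight, 27 mm across, 36 mm tall, origin under its centre
- beaker_100: bystander: small glass beaker, 70 mm across, 73 mm tall, origin under its centre
- tape_roll: bystander: roll of tan tape lying flat, 96 mm across, 25 mm high, origin under its centre
- pen_a: bystander: white pen lying flat near the bench's front edge, 145 mm long, origin under its centre
Things that resemble listed ones, but are neither listed nor needed, are in the scene too. What is shaped like the part that bears canister_2_mid but turquoise is not meant.

How it is judged:
On the way, in this order (a step that is already met when the one before it is completed fails the run):
1. one of the two canisters stands alone on the scale's pan, let go of, with the robot clear of the scale (((contact force between canister_1 and scale above 0.5 N and horizontal distance between canister_1_mid and pan_top below 0.035 m and contact force between the fingers and canister_1 below 0.1 N and contact force between the arm and scale below 0.1 N and linear speed of canister_1 below 0.03 m/s and angle between canister_1's own z axis and vertical below 0.1 rad) or (contact force between canister_2 and scale above 0.5 N and horizontal distance between canister_2_mid and pan_top below 0.035 m and contact force between the fingers and canister_2 below 0.1 N and contact force between the arm and scale below 0.1 N and linear speed of canister_2 below 0.03 m/s and angle between canister_2's own z axis and vertical below 0.1 rad))), for 0.5 s.
2. a canister is in the lane and pressed against the buffer with at least 2.5 N (((x of canister_1_mid in the frame of lane between 0.045 and 0.135 m and y of canister_1_mid in the frame of lane between -0.008 and 0.008 m and height (world z) of canister_1_mid below 0.046 m and angle between canister_1's own z axis and vertical below 0.1 rad and contact force between canister_1 and buffer_bracket above 2.5 N) or (x of canister_2_mid in the frame of lane between 0.045 and 0.135 m and y of canister_2_mid in the frame of lane between -0.008 and 0.008 m and height (world z) of canister_2_mid below 0.046 m and angle between canister_2's own z axis and vertical below 0.1 rad and contact force between canister_2 and buffer_bracket above 2.5 N))), for 0.3 s.
At the end, for the whole second after the job is handed in: The heavy canister (contact forces on it sum to over 4.5 N) stands upright between the lane's rails, centre 45 to 135 mm in from the mouth and within 8 mm of the middle, let go of, at rest, touching the sprung buffer; the light one stands upright and at rest outside the lane (((x of canister_1_mid in the frame of lane between 0.045 and 0.135 m and y of canister_1_mid in the frame of lane between -0.008 and 0.008 m and height (world z) of canister_1_mid below 0.04 m and angle between canister_1's own z axis and vertical below 0.1 rad and contact force between canister_1 and anything else above 4.5 N and contact force between canister_1 and buffer_bracket above 0.15 N and linear speed of each of canister_1, canister_2 below 0.02 m/s and not (x of canister_2_mid in the frame of lane between -0.03 and 0.19 m and y of canister_2_mid in the frame of lane between -0.04 and 0.04 m) and angle between canister_2's own z axis and vertical below 0.15 rad and height (world z) of canister_2_mid above 0.02 m) or (x of canister_2_mid in the frame of lane between 0.045 and 0.135 m and y of canister_2_mid in the frame of lane between -0.008 and 0.008 m and height (world z) of canister_2_mid below 0.04 m and angle between canister_2's own z axis and vertical below 0.1 rad and contact force between canister_2 and anything else above 4.5 N and contact force between canister_2 and buffer_bracket above 0.15 N and linear speed of each of canister_2, canister_1 below 0.02 m/s and not (x of canister_1_mid in the frame of lane between -0.03 and 0.19 m and y of canister_1_mid in the frame of lane between -0.04 and 0.04 m) and angle between canister_1's own z axis and vertical below 0.15 rad and height (world z) of canister_1_mid above 0.02 m))).
It fails at once if a canister bears on the lane or its buffer with more than 14 N (contact force between any of canister_1, canister_2 and lane above 14 N).
It fails at once if a bystander is shifted by more than 30 mm (distance of any of jar_d_top, weight_50, weight_100, beaker_100, pen_a, tape_roll from where it was at the start of the episode above 0.03 m).
It also fails if it takes over 61 s, if anything falls off the work surface, if the arm or the gripper's body presses on something with over 40 N, if the wrist force passes 120 N, or if a joint passes its speed limit or range.

### The arm

A 7-joint arm with a two-finger parallel gripper is mounted at the origin on a cart in front of the work surface, level with it; the furniture and walls round the work are solid. World frame = base frame: x ahead of the robot, y to its left, z up, the work surface at z = 0. Lengths are in m, angles in rad, forces in N, time in s.
With the tool pointing down it reaches from about 0.4 to 0.85 m from the base axis. Payload 4.5 kg.
Tool frame: the origin (TCP) lies at the very end of the fingers, on their centre line; the grasp point (between the pads) lies 19 mm behind it; z points along the fingers, x is the direction in which the jaws open and shut, and the axes are right-handed (so a half turn about z gives the same grasp; the last joint's range is limited). The gripper opens to 88 mm and grips with 3 to 60 N. Pads are 18 mm wide; open, the fingers measure 123 mm over their backs; the gripper's body (75 mm by 187 mm) begins 45 mm behind the grasp point.
Start: joints at [1.154, 0.689, -0.195, 1.565, 0.157, 0.902, -0.215], TCP at [0.272, -0.563, 0.239] pointing down, gripper open.
Joint ranges: [-3.01, 3.01], [-0.46, 2.08], [-1.47, 1.51], [0.13, 2.56], [-1, 4.14], [0.04, 2.09], [-2.66, 2.66]. Speed limits (rad/s): [2.57, 2.57, 3.14, 3.14, 3.14, 3.14, 3.14].

### API

Orientations are given as a unit quaternion [x, y, z, w].
In Python, from plant import * gives the robot as it stands.
- The arm moves only by the tool apply_moves, never from a script. Its argument "series" is a list of rows, each an object of numbers: "x", "y", "z": the shift along the tool's x, y, z in units of 80 cm (1.0 is 80 cm); "wx", "wy", "wz": the turn, a rotation vector about the tool's x, y, z in units of pi rad (1.0 is pi rad); "fingers": the opening, from -1 (shut) to 1 (fully open), so that 0 is half open. In form: [{"x": .., "y": .., "z": .., "wx": .., "wy": .., "wz": .., "fingers": ..}, ...]. A call has 1 to 8 rows; each row shifts and turns the pose as measured when the row begins, along the tool's axes as they then stand; what a row does not reach is not made up. A row lasts 1/8 s, in which the tool goes at most 62.5 mm and 10.7 degrees, less where a joint would pass 70% of its speed; a pose out of reach is approached as far as the arm can. A call with a number of a shift or a turn outside -1 to 1 is refused whole. A call with a gripper value outside its range is refused whole. The fingers move at their own pace and stop on an object; "force" is the grip in N (left out, the last holds). Time passes only in rows, so rows that do not move let the fingers close. It gives the time, the measured TCP pose, the force and the opening at its end, in the units of the state.
- get_state(): the state, without advancing time (a new reading comes with each control period).
- snapshot(name): name is "scene" or "top" or "wrist"; returns (picture, depth): 480x640x3 uint8, red, green, blue; 480x640 float32, m along the optical axis (not along the pixel's ray), 0 where there is no reading.
- camera_model(name): a dict with "camera_matrix" (3x3 intrinsics, pixels), "world_from_camera" (4x4, takes a point from camera to world coordinates). Camera axes: x right, y up, looking along -z (the intrinsics and any distortion apply to the point x, -y, -z); pixel columns grow to the right and rows downward; lengths in m; the calibration is good to about 2 mm. A picture is of the moment at which its call begins: read the wrist's pose just before it. camera_model takes no time and is no camera call; for the wrist camera it gives the pose at the moment of the call.
- finish_job(): hands the job in, once; it reports no verdict.
The state is a dict: "clock": time; "q": joint angles; "qd": joint speeds; "joint_torque": joint torques, N m; "tool_pos": TCP position; "eef_rot": TCP orientation; "contact_force": force on the tool from outside, world axes, zero at the start; "moment": the same for the moment, N m; "opening": opening from 0.0 (shut) to 1.0 (fully open).
Only numpy, scipy, OpenCV 4.12 (cv2) and the standard library are available. Lean on these libraries where they do the work, as an engineer would, in place of code of your own. Each camera call takes 0.05 s, during which the arm holds its last target. There are 200 camera calls.

## Working session

There is one attempt and no reset: what is moved stays moved. The work goes in short steps, Python scripts to look and compute and a tool call to move; the robot and the scene stay as the last step left them, time stands still between calls to the robot, and variables do not carry over. Pictures are saved under pics/ and viewed, about 8 in all and at most 12, crops included, and the job is handed in when it is done.

Besides the shell and the picture viewer there is one more tool, called after ">>>" in YAML: its name, and indented under it one key for each argument. apply_moves: Moves the arm, as the interface text tells. Its arguments: {"type":"object","properties":{"series":{"type":"array","items":{"type":"object","properties":{"x":{"type":"number"},"y":{"type":"number"},"z":{"type":"number"},"wx":{"type":"number"},"wy":{"type":"number"},"wz":{"type":"number"},"fingers":{"type":"number"}}}},"force":{"type":"number"}},"required":["series"]}

```bash
mkdir -p pics; cat > h.py <<'E'
from plant import *
import numpy as np, cv2
def ray(name,u,v,z,cm=None):
    c=cm or camera_model(name); K=np.array(c["camera_matrix"]);T=np.array(c["world_from_camera"])
    d=np.linalg.inv(K)@[u,v,1]; d=T[:3,:3]@[d[0],-d[1],-d[2]]; o=T[:3,3]
    return o+d*(z-o[2])/d[2]
def cloud(name,dep,cm=None):
    c=cm or camera_model(name); K=np.array(c["camera_matrix"]);T=np.array(c["world_from_camera"])
    v,u=np.mgrid[:480,:640]; p=np.stack([(u-K[0,2])/K[0,0]*dep,-(v-K[1,2])/K[1,1]*dep,-dep],-1)
    return p@T[:3,:3].T+T[:3,3]
def save(n,im): cv2.imwrite("pics/"+n+".png",im[:,:,::-1])
E
python3 - <<'E'
from h import *
print(get_state())
for n in("top","scene"):
    im,d=snapshot(n); save(n,im); np.savez("pics/"+n,im=im,d=d)
    c=camera_model(n); print(n,c)
E
```

```text
{'clock': 0.0, 'q': array([ 1.15379213,  0.68997802, -0.19451268,  1.56631969,  0.15730132,
        0.902527  , -0.21506729]), 'qd': array([-0.00112822,  0.00016028, -0.00092632,  0.00184167,  0.00019834,
       -0.00083225,  0.00043826]), 'joint_torque': array([-8.10947877e-04, -5.27576745e+01, -1.26721054e+00, -1.53431797e+01,
       -5.27002453e-02,  6.59472644e-03,  1.74045458e-04]), 'tool_pos': array([ 0.27198446, -0.56201654,  0.23792022]), 'eef_rot': array([ 8.47287103e-01, -5.31134370e-01, -8.14295443e-04, -4.28383883e-04]), 'contact_force': array([-0.06471672, -0.23853075,  0.70834574]), 'moment': array([0.01815933, 0.02150519, 0.01337415]), 'opening': 1.0026241743904676}
top {'camera_matrix': array([[440.53162457,   0.        , 317.91647809],
       [  0.        , 440.53162457, 242.11452012],
       [  0.        ,   0.        ,   1.        ]]), 'world_from_camera': array([[-0.0083185 ,  0.99748149, -0.0704378 ,  0.38019198],
       [-0.99958977, -0.01022528, -0.0267533 , -0.09987794],
       [-0.02740616,  0.07018635,  0.99715735,  1.39411733],
       [ 0.        ,  0.        ,  0.        ,  1.        ]])}
scene {'camera_matrix': array([[464.55310015,   0.        , 321.18134556],
       [  0.        , 464.55310015, 237.81980264],
       [  0.        ,   0.        ,   1.        ]]), 'world_from_camera': array([[ 5.45598461e-01,  4.57674400e-01, -7.02037366e-01,
        -2.98095457e-01],
       [-8.38046710e-01,  2.97783183e-01, -4.57168337e-01,
        -5.75257052e-01],
       [-1.79323044e-04,  8.37770446e-01,  5.46022571e-01,
         6.36301556e-01],
       [ 0.00000000e+00,  0.00000000e+00,  0.00000000e+00,
         1.00000000e+00]])}
```

View pics/top.png

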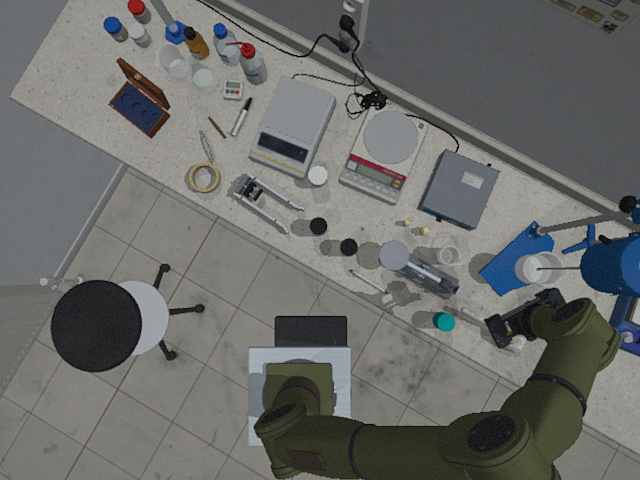

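View pics/scene.png

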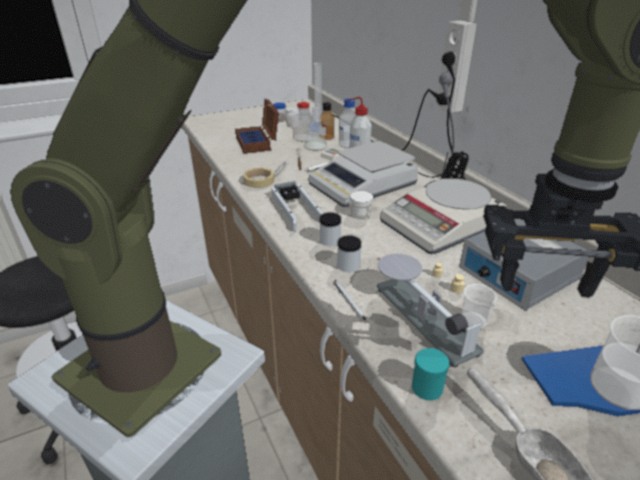

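Top view: the black lids at (318,226) and (348,247) are the two canisters, and the turquoise one at (444,321) is the decoy. The pan is at (394,256). The lane's mouth is near (290,220) and its buffer end near (243,190). I'll measure these and check them in an enlarged crop.

```bash
python3 - <<'E'
from h import *
f=np.load("pics/top.npz"); im,d=f["im"],f["d"]; P=cloud("top",d)
g=im.max(2)
for c in((318,226),(348,247)):
    m=np.zeros(g.shape,np.uint8); x,y=c; m[y-15:y+15,x-15:x+15]=(g[y-15:y+15,x-15:x+15]<60)
    n,l,s,ce=cv2.connectedComponentsWithStats(m); i=1+s[1:,4].argmax(); print("can",ce[i],s[i],ray("top",*ce[i],.068), np.median(P[l==i],0))
# pan
z=P[:,:,2]; m=np.zeros(g.shape,np.uint8); m[235:280,370:415]=(np.abs(z-.07)<.01)[235:280,370:415]
n,l,s,ce=cv2.connectedComponentsWithStats(m);i=1+s[1:,4].argmax();print("pan",ce[i],s[i],ray("top",*ce[i],.07),np.median(P[l==i],0))
# lane points by height
m=np.zeros(g.shape,bool); m[165:240,222:310]=((z>.018)&(z<.045))[165:240,222:310]
q=P[m]; print(len(q),z[230,330],np.median(q,0))
c=cv2.resize(im[160:280,220:420],None,fx=4,fy=4,interpolation=cv2.INTER_CUBIC); save("crop",c)
E
```

```text
can [318.00429185 225.77682403] [310 218  17  17 233] [ 0.52343477 -0.06497719  0.068     ] [ 0.52302896 -0.06499965  0.06782766]
can [348.3377193  246.92982456] [340 239  17  17 228] [ 0.45839445 -0.1558004   0.068     ] [ 0.45817866 -0.15497278  0.06833932]
pan [393.44319776 255.32819074] [379 241  30  30 713] [ 0.4317506  -0.29021286  0.07      ] [ 0.43234081 -0.28996058  0.06999176]
1091 0.0023840143141578007 [0.65428829 0.08961835 0.03061384]
```

View pics/crop.png

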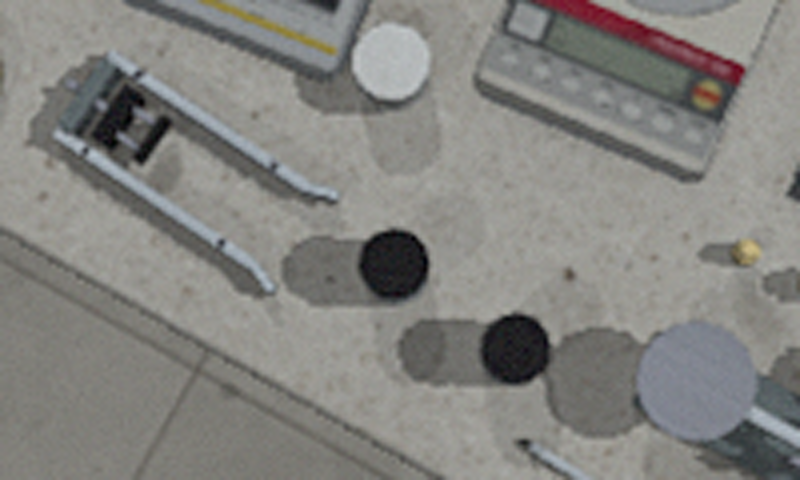

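```bash
cat >> h.py <<'E'
from scipy.spatial.transform import Rotation as R
def plan(p,xdir=None):
    "remaining tool-frame shift/turn in move units to TCP p with tool x along +-xdir, tool z down"
    s=get_state(); r=R.from_quat(s["eef_rot"])
    sh=r.inv().apply(np.array(p)-s["tool_pos"])/.8
    w=np.zeros(3)
    if xdir is not None:
        x=np.array([xdir[0],xdir[1],0]);x/=np.linalg.norm(x)
        if x@r.as_matrix()[:,0]<0: x=-x
        z=np.array([0,0,-1.]); T=R.from_matrix(np.c_[x,np.cross(z,x),z]); w=(r.inv()*T).as_rotvec()/np.pi
    print("clk %.2f"%s["clock"],"pos",s["tool_pos"].round(4),"F",s["contact_force"].round(2),"op %.3f"%s["opening"],"shift",sh.round(4),"turn",w.round(4))
E
python3 - <<'E'
from h import *
f=np.load("pics/top.npz"); im,d=f["im"],f["d"]; P=cloud("top",d); z=P[:,:,2]
C=lambda u,v:np.array([220+u/4,160+v/4])
L=[]
for a,b in (((108,57),(265,160)),((60,133),(215,238))):
    a,b=C(*a),C(*b); m=np.zeros(z.shape,np.uint8); cv2.line(m,tuple(int(round(t)) for t in a),tuple(int(round(t)) for t in b),1,5)
    m=(m>0)&(im.min(2)>150)&(im[:,:,2]>=im[:,:,0]+2)
    v,u=np.nonzero(m); w=np.array([ray("top",x,y,.028)[:2] for x,y in zip(u,v)],np.float32)
    l=cv2.fitLine(w,cv2.DIST_HUBER,0,0,.01).ravel(); t=(w-l[2:])@l[:2]; e=((w-l[2:])@[-l[1],l[0]])
    print(len(w),l,"extent",t.min(),t.max(),"width",e.std()); L.append(l)
d0=sum(l[:2]*np.sign(l[0]) for l in L); d0/=np.linalg.norm(d0); n=np.array([-d0[1],d0[0]])
print("dir",d0,"offs",[l[2:]@n for l in L]); off=np.mean([l[2:]@n for l in L])
for nm,p in(("upper kink",C(290,178)),("lower kink",C(240,258)),("up flare end",C(337,198)),("low flare end",C(272,291)),("up far",C(106,55)),("low far",C(58,132))):
    q=ray("top",*p,.028)[:2]; print(nm,q,"s",q@d0,"y",q@n-off)
for nm,q in(("can1",(.5234,-.065)),("can2",(.4584,-.1558)),("pan",(.432,-.290))): q=np.array(q);print(nm,q@d0,q@n-off)
print("bracket/pad", [ (nm,(ray("top",*C(*p),h)[:2]@d0)) for nm,p,h in(("brk",(92,104),.036),("pad face",(160,146),.036))])
m=np.zeros(z.shape,bool); m[80:185,245:340]=1
print("scale z near", [ (u,v,z[v,u].round(3)) for u,v in((260,155),(280,165),(295,168),(300,150),(275,140),(317,175))])
plan((.5234,-.065,.15),n)
E
```

```text
89 [0.5700341  0.82162106 0.6512654  0.09066525] extent -0.06928787 0.084555514 width 0.001917074
91 [0.5636806  0.8259929  0.58346075 0.12343027] extent -0.069214635 0.09204385 width 0.0018546256
dir [0.5668615 0.8238131] offs [np.float32(-0.48512632), np.float32(-0.41069472)]
upper kink [0.59566979 0.01546478] s 0.3504023680706877 y -0.03404366038117601
lower kink [0.53310711 0.05488421] s 0.34741222932789056 y 0.039841656605411835
up flare end [ 0.57942686 -0.02130226] s 0.3109057042743473 y -0.04150434552172172
low flare end [0.50694217 0.0299123 ] s 0.31200815044657054 y 0.04724105834743719
up far [0.69546026 0.16061382] s 0.5265454201299492 y -0.03397294939078793
low far [0.63452687 0.19841674] s 0.5231471671890724 y 0.037653793688533
can1 0.24314746422767639 -0.020119247198104873
can2 0.13149923832416532 -0.01804242208003992
pan 0.0059783790111541885 -0.07236657142639158
bracket/pad [('brk', np.float64(0.5112510828353704)), ('pad face', np.float64(0.44791471628890706))]
scale z near [(260, 155, np.float64(0.035)), (280, 165, np.float64(0.04)), (295, 168, np.float64(0.043)), (300, 150, np.float64(0.056)), (275, 140, np.float64(0.058)), (317, 175, np.float64(0.055))]
clk 0.10 pos [ 0.272  -0.5621  0.238 ] F [-0.11  0.34 -0.01] op 1.000 shift [-0.4222 -0.5536  0.1106] turn [-1.000e-04  5.000e-04 -1.646e-01]
```

>>> apply_moves:
  series:
    - {"wz":-0.055,"y":-0.05}
    - {"wz":-0.055,"y":-0.06}
    - {"wz":-0.055,"y":-0.06}
  force: 25

```text
schema error: expected keys x, y, z, wx, wy, wz, fingers
```

```bash
echo 'N=(-.8238,.5669)' >> h.py; python3 -c "
from h import *
plan((.4584,-.1558,.15),N)"
```

```text
clk 0.10 pos [ 0.272  -0.5621  0.238 ] F [-0.11  0.34 -0.01] op 1.000 shift [-0.3554 -0.431   0.1105] turn [-1.000e-04  5.000e-04 -1.646e-01]
```

>>> apply_moves:
  series:
    - {"x":0,"y":-0.05,"z":0,"wx":0,"wy":0,"wz":-0.055,"fingers":1}
    - {"x":0,"y":-0.06,"z":0,"wx":0,"wy":0,"wz":-0.055,"fingers":1}
    - {"x":0,"y":-0.06,"z":0,"wx":0,"wy":0,"wz":-0.055,"fingers":1}
  force: 25

```text
clock: 0.48
tool_pos: [0.3775, -0.4839, 0.236]
eef_rot: [0.956, -0.294, -0.003, 0.001]
contact_force: [0.8, 0.2, 0.3]
opening: 1.001
```

```bash
python3 -c "
from h import *
plan((.4584,-.1558,.15),N)"
```

```text
clk 0.47 pos [ 0.3775 -0.4839  0.236 ] F [0.82 0.17 0.25] op 1.001 shift [-0.1461 -0.3964  0.1071] turn [0.0009 0.0016 0.0021]
```

>>> apply_moves:
  series:
    - {"x":-0.021,"y":-0.057,"z":0.015,"wx":0,"wy":0,"wz":0,"fingers":1}
    - {"x":-0.021,"y":-0.057,"z":0.015,"wx":0,"wy":0,"wz":0,"fingers":1}
    - {"x":-0.021,"y":-0.057,"z":0.015,"wx":0,"wy":0,"wz":0,"fingers":1}
    - {"x":-0.021,"y":-0.057,"z":0.015,"wx":0,"wy":0,"wz":0,"fingers":1}
    - {"x":-0.021,"y":-0.057,"z":0.015,"wx":0,"wy":0,"wz":0,"fingers":1}
    - {"x":-0.021,"y":-0.057,"z":0.015,"wx":0,"wy":0,"wz":0,"fingers":1}
    - {"x":-0.02,"y":-0.056,"z":0.015,"wx":0,"wy":0,"wz":0,"fingers":1}

```text
clock: 1.35
tool_pos: [0.4629, -0.1444, 0.1488]
eef_rot: [0.956, -0.293, -0.001, -0.0]
contact_force: [0.4, -0.7, 0.7]
opening: 1.002
```

```bash
python3 -c "
from h import *
plan((.4584,-.1558,.15),N)
im,d=snapshot('wrist');c=camera_model('wrist');np.savez('pics/w1',im=im,d=d);save('w1',im)
P=cloud('wrist',d,c);z=P[:,:,2]
m=((np.abs(z-.068)<.008)&(im.max(2)<70)&(d>0)).astype(np.uint8)
n,l,s,ce=cv2.connectedComponentsWithStats(m)
for i in range(1,n):
  if s[i,4]>300: print(s[i],ce[i],ray('wrist',*ce[i],.068,c),np.median(P[l==i],0))
"
```

```text
clk 1.35 pos [ 0.4629 -0.1444  0.1488] F [ 0.44 -0.7   0.72] op 1.002 shift [ 0.0034  0.0149 -0.0015] turn [-0.0001  0.0008  0.0024]
[ 286   31   79  100 4655] [323.13856069  79.96176155] [ 0.52184387 -0.05163944  0.068     ] [ 0.52155857 -0.05171793  0.0671816 ]
[ 287  223   79   77 2952] [328.53861789 262.83028455] [ 0.46356349 -0.14693682  0.068     ] [ 0.46346627 -0.14830341  0.066477  ]
```

View pics/w1.png

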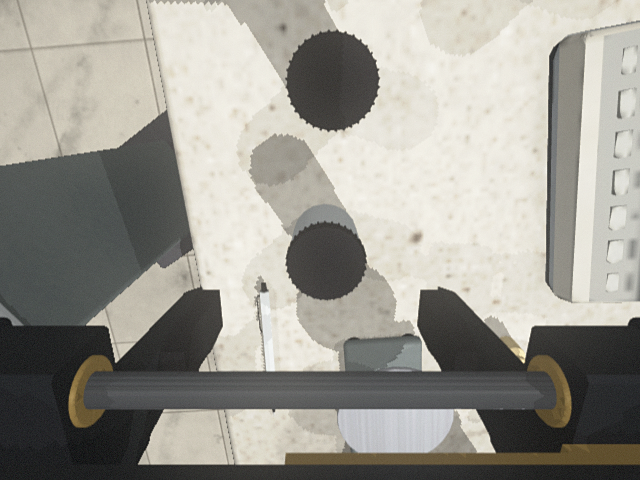

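>>> apply_moves:
  series:
    - {"x":0.003,"y":0.015,"z":0,"wx":0,"wy":0,"wz":0,"fingers":1}
    - {"x":0,"y":0,"z":0,"wx":0,"wy":0,"wz":0,"fingers":1}

```text
clock: 1.65
tool_pos: [0.4596, -0.1461, 0.1472]
eef_rot: [0.958, -0.286, -0.003, -0.004]
contact_force: [-0.1, -0.6, -0.9]
opening: 1.0
```

```bash
cat >> h.py <<'E'
def lids(n='w'):
    c=camera_model('wrist'); im,d=snapshot('wrist'); save(n,im); P=cloud('wrist',d,c)
    m=((im.max(2)<60)&(d>0)&(np.abs(P[:,:,2]-.068)<.012)).astype(np.uint8)
    for k in cv2.findContours(m,0,2)[0]:
        if cv2.contourArea(k)>1500:
            (u,v),r=cv2.minEnclosingCircle(k); print((round(u),round(v),round(r)),"lid",ray('wrist',u,v,.068,c).round(4),"diam",2*r*np.median(d[m>0])/c["camera_matrix"][0][0])
E
python3 -c "
from h import *
plan((.4584,-.1558,.15),N); lids('w2')"
```

```text
clk 1.65 pos [ 0.4596 -0.1461  0.1472] F [-0.09 -0.6  -0.87] op 1.000 shift [ 0.0053  0.0109 -0.0037] turn [-0.0016  0.0024  0.0071]
```

>>> apply_moves:
  series:
    - {"x":0.005,"y":0.011,"z":-0.003,"wx":-0.0016,"wy":0.0024,"wz":0.007,"fingers":1}
    - {"x":0,"y":0,"z":0,"wx":0,"wy":0,"wz":0,"fingers":1}

```text
clock: 1.95
tool_pos: [0.458, -0.1587, 0.1501]
eef_rot: [0.954, -0.3, 0.001, 0.0]
contact_force: [-0.4, -0.5, -0.6]
opening: 1.001
```

```bash
sed -i 's/max(2)<60/max(2)<75/; s/>1500/>800/' h.py; python3 -c "
from h import *
plan((.4584,-.1558,.15),N); lids('w3')"
```

```text
clk 1.95 pos [ 0.458  -0.1587  0.1501] F [-0.44 -0.55 -0.63] op 1.001 shift [-0.0016 -0.0033  0.0001] turn [ 0.0001 -0.0006 -0.0019]
(320, 240, 40) lid [ 0.4607 -0.1549  0.068 ] diam 0.04633149549016858
(320, 52, 53) lid [ 0.5239 -0.0642  0.068 ] diam 0.06023059637915479
```

>>> apply_moves:
  series:
    - {"x":-0.001,"y":-0.003,"z":0.04,"wx":0,"wy":0,"wz":-0.001,"fingers":1}
    - {"x":0,"y":0,"z":0.04,"wx":0,"wy":0,"wz":0,"fingers":1}
    - {"x":0,"y":0,"z":0.04,"wx":0,"wy":0,"wz":0,"fingers":1}
    - {"x":0,"y":0,"z":0.015,"wx":0,"wy":0,"wz":0,"fingers":1}

```text
clock: 2.5
tool_pos: [0.4618, -0.1577, 0.041]
eef_rot: [0.954, -0.299, 0.004, -0.0]
contact_force: [-0.0, -0.2, 0.3]
opening: 1.001
```

```bash
python3 -c "
from h import *
plan((.459,-.1555,.036),N)"
```

```text
clk 2.50 pos [ 0.4618 -0.1577  0.041 ] F [-0.05 -0.16  0.29] op 1.001 shift [-0.0045 -0.0003  0.0062] turn [-0.001  -0.0026 -0.0015]
```

>>> apply_moves:
  series:
    - {"x":-0.004,"y":0,"z":0.005,"wx":-0.001,"wy":-0.002,"wz":-0.001,"fingers":1}
    - {"x":0,"y":0,"z":0,"wx":0,"wy":0,"wz":0,"fingers":0}
    - {"x":0,"y":0,"z":0,"wx":0,"wy":0,"wz":0,"fingers":-1}
    - {"x":0,"y":0,"z":0,"wx":0,"wy":0,"wz":0,"fingers":-1}
    - {"x":0,"y":0,"z":0,"wx":0,"wy":0,"wz":0,"fingers":-1}
    - {"x":0,"y":0,"z":0,"wx":0,"wy":0,"wz":0,"fingers":-1}
  force: 25

```text
clock: 3.25
tool_pos: [0.4601, -0.1563, 0.039]
eef_rot: [0.955, -0.298, 0.002, 0.0]
contact_force: [-0.0, 1.0, -3.2]
opening: 0.598
```

```bash
python3 -c "
from h import *
plan((.432,-.290,.16),N)"
```

```text
clk 3.25 pos [ 0.4601 -0.1563  0.039 ] F [-0.05  0.96 -3.16] op 0.598 shift [ 0.0668  0.1573 -0.1511] turn [-0.0003 -0.0014 -0.0007]
```

>>> apply_moves:
  series:
    - {"x":0,"y":0,"z":-0.03,"wx":0,"wy":0,"wz":0,"fingers":-1}
    - {"x":0,"y":0,"z":-0.05,"wx":0,"wy":0,"wz":0,"fingers":-1}
    - {"x":0,"y":0,"z":-0.05,"wx":0,"wy":0,"wz":0,"fingers":-1}
    - {"x":0,"y":0,"z":-0.02,"wx":0,"wy":0,"wz":0,"fingers":-1}
    - {"x":0,"y":0,"z":0,"wx":0,"wy":0,"wz":0,"fingers":-1}
    - {"x":0,"y":0,"z":0,"wx":0,"wy":0,"wz":0,"fingers":-1}
    - {"x":0,"y":0,"z":0,"wx":0,"wy":0,"wz":0,"fingers":-1}

```text
clock: 4.12
tool_pos: [0.4568, -0.1558, 0.1595]
eef_rot: [0.955, -0.298, -0.001, 0.001]
contact_force: [0.3, 0.1, -3.5]
opening: 0.6
```

```bash
python3 -c "
from h import *
plan((.432,-.290,.16),N)"
```

```text
clk 4.12 pos [ 0.4568 -0.1558  0.1595] F [ 0.27  0.15 -3.54] op 0.600 shift [ 0.0699  0.1556 -0.0004] turn [ 0.0007  0.0007 -0.0007]
```

>>> apply_moves:
  series:
    - {"x":0.018,"y":0.04,"z":0,"wx":0,"wy":0,"wz":0,"fingers":-1}
    - {"x":0.018,"y":0.04,"z":0,"wx":0,"wy":0,"wz":0,"fingers":-1}
    - {"x":0.018,"y":0.04,"z":0,"wx":0,"wy":0,"wz":0,"fingers":-1}
    - {"x":0.014,"y":0.03,"z":0,"wx":0,"wy":0,"wz":0,"fingers":-1}
    - {"x":0,"y":0,"z":0,"wx":0,"wy":0,"wz":0,"fingers":-1}
    - {"x":0,"y":0,"z":0,"wx":0,"wy":0,"wz":0,"fingers":-1}

```text
clock: 4.88
tool_pos: [0.4311, -0.286, 0.1537]
eef_rot: [0.955, -0.296, -0.007, -0.001]
contact_force: [0.5, 0.4, -3.1]
opening: 0.603
```

```bash
python3 -c "
from h import *
plan((.432,-.290,.113),N)"
```

```text
clk 4.88 pos [ 0.4311 -0.286   0.1537] F [ 0.55  0.44 -3.13] op 0.603 shift [0.0044 0.0034 0.0509] turn [0.0008 0.0041 0.0007]
```

>>> apply_moves:
  series:
    - {"x":0.004,"y":0.003,"z":0.015,"wx":0.001,"wy":0.004,"wz":0,"fingers":-1}
    - {"x":0,"y":0,"z":0.015,"wx":0,"wy":0,"wz":0,"fingers":-1}
    - {"x":0,"y":0,"z":0.013,"wx":0,"wy":0,"wz":0,"fingers":-1}
    - {"x":0,"y":0,"z":0,"wx":0,"wy":0,"wz":0,"fingers":-1}
    - {"x":0,"y":0,"z":0,"wx":0,"wy":0,"wz":0,"fingers":-1}

```text
clock: 5.5
tool_pos: [0.4336, -0.2849, 0.1171]
eef_rot: [0.956, -0.293, -0.001, -0.002]
contact_force: [-0.3, -0.3, -2.5]
opening: 0.595
```

```bash
python3 -c "
from h import *
plan((.432,-.290,.109),N)"
```

```text
clk 5.50 pos [ 0.4336 -0.2849  0.1171] F [-0.27 -0.32 -2.53] op 0.595 shift [0.002  0.0064 0.0101] turn [-0.0009  0.0009  0.0029]
```

>>> apply_moves:
  series:
    - {"x":0.002,"y":0.006,"z":0.004,"wx":-0.001,"wy":0.001,"wz":0.003,"fingers":-1}
    - {"x":0,"y":0,"z":0.003,"wx":0,"wy":0,"wz":0,"fingers":-1}
    - {"x":0,"y":0,"z":0.002,"wx":0,"wy":0,"wz":0,"fingers":-1}
    - {"x":0,"y":0,"z":0.001,"wx":0,"wy":0,"wz":0,"fingers":-1}
    - {"x":0,"y":0,"z":0,"wx":0,"wy":0,"wz":0,"fingers":-1}

```text
clock: 6.12
tool_pos: [0.4326, -0.2906, 0.1093]
eef_rot: [0.955, -0.298, 0.001, 0.001]
contact_force: [1.0, 0.2, -3.3]
opening: 0.596
```

```bash
python3 -c "
from h import *
plan((.432,-.290,.109),N)"
```

```text
clk 6.12 pos [ 0.4326 -0.2906  0.1093] F [ 0.96  0.19 -3.27] op 0.596 shift [-0.001  -0.0002  0.0004] turn [ 0.0002 -0.0007 -0.0005]
```

>>> apply_moves:
  series:
    - {"x":0,"y":0,"z":0.002,"wx":0,"wy":0,"wz":0,"fingers":-1}
    - {"x":0,"y":0,"z":0.001,"wx":0,"wy":0,"wz":0,"fingers":-1}
    - {"x":0,"y":0,"z":0,"wx":0,"wy":0,"wz":0,"fingers":-1}

```text
clock: 6.5
tool_pos: [0.4326, -0.2907, 0.1072]
eef_rot: [0.955, -0.298, 0.001, 0.001]
contact_force: [-0.3, 0.1, -0.6]
opening: 0.596
```

```bash
python3 -c "
from h import *
plan((.432,-.290,.109),N)"
```

```text
clk 6.50 pos [ 0.4326 -0.2907  0.1072] F [-0.26  0.06 -0.63] op 0.596 shift [-0.0011 -0.0003 -0.0022] turn [ 0.0003 -0.0008 -0.0005]
```

Touching: the load has gone from 3.3 to 0.6 N. I'll release and rise clear.

>>> apply_moves:
  series:
    - {"x":0,"y":0,"z":0,"wx":0,"wy":0,"wz":0,"fingers":-0.2}
    - {"x":0,"y":0,"z":0,"wx":0,"wy":0,"wz":0,"fingers":0.6}
    - {"x":0,"y":0,"z":0,"wx":0,"wy":0,"wz":0,"fingers":1}
    - {"x":0,"y":0,"z":0,"wx":0,"wy":0,"wz":0,"fingers":1}
    - {"x":0,"y":0,"z":-0.03,"wx":0,"wy":0,"wz":0,"fingers":1}
    - {"x":0,"y":0,"z":-0.05,"wx":0,"wy":0,"wz":0,"fingers":1}
    - {"x":0,"y":0,"z":-0.04,"wx":0,"wy":0,"wz":0,"fingers":1}
    - {"x":0,"y":0,"z":0,"wx":0,"wy":0,"wz":0,"fingers":1}

```text
clock: 7.5
tool_pos: [0.4334, -0.2906, 0.2061]
eef_rot: [0.955, -0.297, 0.002, 0.001]
contact_force: [0.3, -0.9, 0.5]
opening: 1.002
```

>>> apply_moves:
  series:
    - {"x":0,"y":0,"z":0,"wx":0,"wy":0,"wz":0,"fingers":1}
    - {"x":0,"y":0,"z":0,"wx":0,"wy":0,"wz":0,"fingers":1}
    - {"x":0,"y":0,"z":0,"wx":0,"wy":0,"wz":0,"fingers":1}

```text
clock: 7.88
tool_pos: [0.432, -0.29, 0.2039]
eef_rot: [0.955, -0.297, -0.0, 0.0]
contact_force: [-0.2, -0.1, 0.3]
opening: 1.0
```

```bash
python3 -c "
from h import *
plan((.432,-.290,.09),N)
c=camera_model('wrist'); im,d=snapshot('wrist'); save('w4',im); P=cloud('wrist',d,c); np.savez('pics/w4',im=im,d=d,P=P)
si,sd=snapshot('scene'); sc=cv2.resize(si[200:440,300:560],None,fx=2,fy=2)
Q=cloud('scene',sd)
w=cv2.resize(im,None,fx=.6,fy=.6); o=np.zeros((480,520+384,3),np.uint8); o[:,:520]=sc; o[:288,520:]=w
save('pan',cv2.resize(o,(792,420)))
q=P[np.abs(np.hypot(P[...,0]-.432,P[...,1]+.29)-.036)<.005]; q=q[(q[:,2]>.02)&(q[:,2]<.1)]; print('pan z',np.percentile(q[:,2],[10,25,50,75,90]))
q=P[np.hypot(P[...,0]-.432,P[...,1]+.29)<.03]; q=q[q[:,2]<.15]; print('lid z',np.percentile(q[:,2],[25,50,75]),np.median(q,0))
"
```

```text
clk 7.88 pos [ 0.432  -0.29    0.2039] F [-0.24 -0.08  0.32] op 1.000 shift [ 0.000e+00 -1.000e-04  1.423e-01] turn [ 0.0002  0.     -0.0003]
pan z [0.05081102 0.05121104 0.0517058  0.05216224 0.0525764 ]
lid z [0.10909044 0.11926488 0.11988384] [ 0.43513087 -0.28564648  0.11926488]
```

View pics/pan.png

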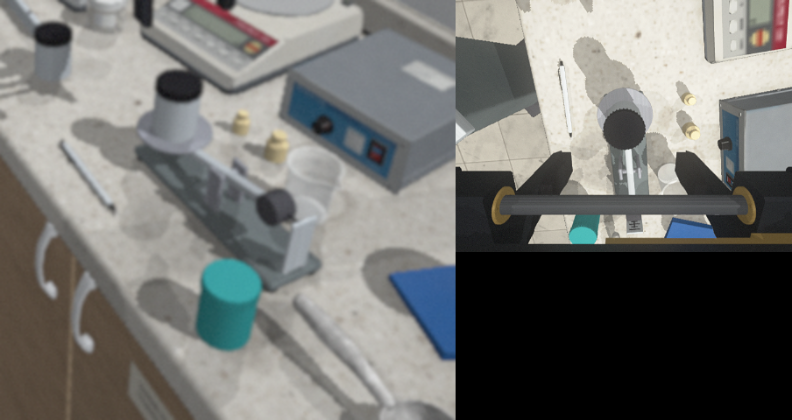

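The pan is at z = 0.052, so it has sunk, and the lift read about 3.3 N. Canister_2 is the heavy one. Picking it up again.

>>> apply_moves:
  series:
    - {"x":0,"y":0,"z":0.04,"wx":0,"wy":0,"wz":0,"fingers":1}
    - {"x":0,"y":0,"z":0.04,"wx":0,"wy":0,"wz":0,"fingers":1}
    - {"x":0,"y":0,"z":0.04,"wx":0,"wy":0,"wz":0,"fingers":1}
    - {"x":0,"y":0,"z":0.018,"wx":0,"wy":0,"wz":0,"fingers":1}
    - {"x":0,"y":0,"z":0,"wx":0,"wy":0,"wz":0,"fingers":1}

```text
clock: 8.6
tool_pos: [0.4335, -0.2906, 0.0904]
eef_rot: [0.955, -0.297, 0.001, 0.0]
contact_force: [-0.5, 0.6, 0.2]
opening: 0.998
```

```bash
python3 -c "
from h import *
plan((.4335,-.290,.0895),N)"
```

```text
clk 8.60 pos [ 0.4335 -0.2906  0.0904] F [-0.48  0.55  0.17] op 0.998 shift [-0.0004 -0.0006  0.0011] turn [ 0.0001 -0.0007 -0.0003]
```

>>> apply_moves:
  series:
    - {"x":0,"y":0,"z":0,"wx":0,"wy":0,"wz":0,"fingers":0.4}
    - {"x":0,"y":0,"z":0,"wx":0,"wy":0,"wz":0,"fingers":-1}
    - {"x":0,"y":0,"z":0,"wx":0,"wy":0,"wz":0,"fingers":-1}
    - {"x":0,"y":0,"z":0,"wx":0,"wy":0,"wz":0,"fingers":-1}
    - {"x":0,"y":0,"z":0,"wx":0,"wy":0,"wz":0,"fingers":-1}
    - {"x":0,"y":0,"z":0,"wx":0,"wy":0,"wz":0,"fingers":-1}
  force: 25

```text
clock: 9.35
tool_pos: [0.4344, -0.2912, 0.0933]
eef_rot: [0.955, -0.298, 0.003, 0.001]
contact_force: [-0.5, 0.2, 0.1]
opening: 0.599
```

>>> apply_moves:
  series:
    - {"x":0,"y":0,"z":-0.02,"wx":0,"wy":0,"wz":0,"fingers":-1}
    - {"x":0,"y":0,"z":-0.05,"wx":0,"wy":0,"wz":0,"fingers":-1}
    - {"x":0,"y":0,"z":-0.05,"wx":0,"wy":0,"wz":0,"fingers":-1}
    - {"x":0,"y":0,"z":-0.01,"wx":0,"wy":0,"wz":0,"fingers":-1}
    - {"x":0,"y":0,"z":0,"wx":0,"wy":0,"wz":0,"fingers":-1}

```text
clock: 9.98
tool_pos: [0.4329, -0.2906, 0.1973]
eef_rot: [0.955, -0.297, 0.001, 0.0]
contact_force: [-0.2, -0.8, -3.7]
opening: 0.598
```

```bash
python3 -c "
from h import *
plan((.5906,.0682,.18),N)"
```

```text
clk 9.97 pos [ 0.4329 -0.2906  0.1973] F [-0.15 -0.82 -3.65] op 0.598 shift [-0.0925 -0.481   0.0214] turn [ 0.     -0.0006 -0.0004]
```

>>> apply_moves:
  series:
    - {"x":-0.013,"y":-0.045,"z":0,"wx":0,"wy":0,"wz":0,"fingers":-1}
    - {"x":-0.013,"y":-0.06,"z":0,"wx":0,"wy":0,"wz":0,"fingers":-1}
    - {"x":-0.013,"y":-0.06,"z":0,"wx":0,"wy":0,"wz":0,"fingers":-1}
    - {"x":-0.013,"y":-0.06,"z":0,"wx":0,"wy":0,"wz":0,"fingers":-1}
    - {"x":-0.013,"y":-0.06,"z":0,"wx":0,"wy":0,"wz":0,"fingers":-1}
    - {"x":-0.013,"y":-0.06,"z":0,"wx":0,"wy":0,"wz":0,"fingers":-1}
    - {"x":-0.013,"y":-0.04,"z":0,"wx":0,"wy":0,"wz":0,"fingers":-1}
    - {"x":0,"y":0,"z":0,"wx":0,"wy":0,"wz":0,"fingers":-1}

```text
clock: 10.98
tool_pos: [0.5454, 0.0125, 0.1809]
eef_rot: [0.954, -0.299, -0.01, 0.003]
contact_force: [-0.4, -1.7, -3.2]
opening: 0.602
```

>>> apply_moves:
  series:
    - {"x":0,"y":0,"z":0,"wx":0,"wy":0,"wz":0,"fingers":-1}
    - {"x":0,"y":0,"z":0,"wx":0,"wy":0,"wz":0,"fingers":-1}
    - {"x":0,"y":0,"z":0,"wx":0,"wy":0,"wz":0,"fingers":-1}

```text
clock: 11.35
tool_pos: [0.543, 0.0086, 0.1783]
eef_rot: [0.954, -0.301, -0.012, 0.005]
contact_force: [0.4, 0.4, -3.9]
opening: 0.596
```

```bash
python3 -c "
from h import *
plan((.5906,.0682,.18),N)
c=camera_model('wrist'); im,d=snapshot('wrist'); save('w5',im); P=cloud('wrist',d,c); np.savez('pics/w5',im=im,d=d,P=P,**{k:np.array(v) for k,v in c.items()})
"
```

```text
clk 11.35 pos [0.543  0.0086 0.1783] F [ 0.41  0.38 -3.89] op 0.596 shift [ 0.0059 -0.0951 -0.0039] turn [ 0.0055  0.0064 -0.0026]
```

View pics/w5.png

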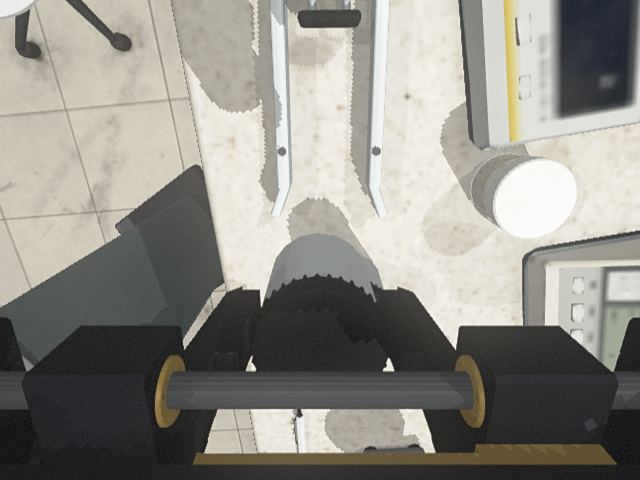

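The wrist view shows the rails ahead at columns ~282 and ~377, kinks near row 183, and the pad's front edge near (330,26). I'll ray-cast these.

```bash
python3 -c "
from h import *
f=np.load('pics/w5.npz'); im=f['im'];P=f['P'];c={'camera_matrix':f['camera_matrix'],'world_from_camera':f['world_from_camera']}
d0=np.array([.5669,.8238]);n=np.array([-.8238,.5669])
z=P[...,2]
for v in (20,60,100,140,175):
  r=[]
  for a,b in((255,310),(345,405)):
    us=np.arange(a,b)[(z[v,a:b]>.018)&(z[v,a:b]<.04)]; ok=us
    r+= [ray('wrist',ok.min(),v,.028,c)[:2],ray('wrist',ok.max(),v,.028,c)[:2]]; 
  print(v,'s %.4f'%(r[0]@d0),'offs',[round(float(q@n),4) for q in r],'z',round(float(np.median(z[v,ok])),4))
for nm,u,v in(('kinkL',289,185),('kinkR',371,185),('flareL',277,216),('flareR',381,216)):
  q=ray('wrist',u,v,.028,c)[:2]; print(nm,q@d0,q@n)
for u in (310,330,350):
  g=im[:60,u].max(1); vv=np.nonzero(g<70)[0]; q=ray('wrist',u,vv.max(),.036,c)[:2]; print('pad',u,vv.min(),vv.max(),z[vv.max()-6,u],q@d0,q@n, ray('wrist',u,vv.max(),.014,c)[:2]@d0)
"
```

```text
20 s 0.4585 offs [-0.4057, -0.4332, -0.4586, -0.4887] z 0.0283
60 s 0.4329 offs [-0.4058, -0.416, -0.4785, -0.4886] z 0.0277
100 s 0.4055 offs [-0.4059, -0.4157, -0.478, -0.4885] z 0.027
140 s 0.3763 offs [-0.406, -0.4154, -0.4783, -0.4884] z 0.0271
175 s 0.3490 offs [-0.4055, -0.4152, -0.4785, -0.488] z 0.0276
kinkL 0.3408822686568293 -0.4148810714077126
kinkR 0.3405671513150427 -0.4811643224080425
flareL 0.31482605628174865 -0.40390873844963326
flareR 0.31456540756191886 -0.49040830425541027
pad 310 11 26 0.03316646215214741 0.4528637876895581 -0.4341916669770936 0.4570030616979825
pad 330 11 26 0.0338752190578257 0.4526939052675528 -0.4479560932358342 0.456820134472487
pad 350 21 25 0.03486595823780597 0.45313045705811533 -0.4616832388773164 0.4572902078731959
```

>>> apply_moves:
  series:
    - {"x":0.006,"y":-0.035,"z":0.01,"wx":0.005,"wy":0.006,"wz":-0.002,"fingers":-1}
    - {"x":0,"y":-0.04,"z":0.03,"wx":0,"wy":0,"wz":0,"fingers":-1}
    - {"x":0,"y":-0.024,"z":0.03,"wx":0,"wy":0,"wz":0,"fingers":-1}
    - {"x":0,"y":0,"z":0.03,"wx":0,"wy":0,"wz":0,"fingers":-1}
    - {"x":0,"y":0,"z":0,"wx":0,"wy":0,"wz":0,"fingers":-1}
    - {"x":0,"y":0,"z":0,"wx":0,"wy":0,"wz":0,"fingers":-1}

```text
clock: 12.15
tool_pos: [0.595, 0.0673, 0.0973]
eef_rot: [0.953, -0.302, 0.002, 0.001]
contact_force: [0.3, 0.9, -3.1]
opening: 0.6
```

```bash
cat >> h.py <<'E'
def lane(z=.0415,s=.395):
    t=get_state(); p=t["tool_pos"][:2]; d0=np.array([.5669,.8238]);n=np.array([-.8238,.5669]); F=t["contact_force"]
    print("lane s %.4f y %+.4f  Fx_lane %.2f Fy_lane %.2f Fz %.2f"%(p@d0,p@n+.447,F[:2]@d0,F[:2]@n,F[2])); q=d0*s-.447*n; plan((q[0],q[1],z),N)
E
python3 -c "
from h import *
lane()"
```

```text
lane s 0.3927 y -0.0050  Fx_lane 0.94 Fy_lane 0.23 Fz -3.11
clk 12.15 pos [0.595  0.0673 0.0973] F [ 0.35  0.91 -3.11] op 0.600 shift [-0.0065 -0.0029  0.0698] turn [ 0.0001 -0.0011 -0.0032]
```

>>> apply_moves:
  series:
    - {"x":-0.006,"y":0,"z":0.015,"wx":0,"wy":-0.001,"wz":-0.003,"fingers":-1}
    - {"x":0,"y":0,"z":0,"wx":0,"wy":0,"wz":0,"fingers":-1}
    - {"x":0,"y":0,"z":0,"wx":0,"wy":0,"wz":0,"fingers":-1}

```text
clock: 12.52
tool_pos: [0.5918, 0.0694, 0.0866]
eef_rot: [0.955, -0.297, 0.001, -0.0]
contact_force: [0.4, 0.1, -3.6]
opening: 0.598
```

```bash
python3 -c "
from h import *
lane()"
```

```text
lane s 0.3926 y -0.0012  Fx_lane 0.31 Fy_lane -0.25 Fz -3.55
clk 12.53 pos [0.5918 0.0694 0.0866] F [ 0.38  0.11 -3.55] op 0.598 shift [-0.0016 -0.0029  0.0564] turn [-0.0005 -0.0008 -0.0004]
```

>>> apply_moves:
  series:
    - {"x":-0.0015,"y":0,"z":0.015,"wx":0,"wy":-0.001,"wz":0,"fingers":-1}
    - {"x":0,"y":0,"z":0.015,"wx":0,"wy":0,"wz":0,"fingers":-1}
    - {"x":0,"y":0,"z":0.012,"wx":0,"wy":0,"wz":0,"fingers":-1}
    - {"x":0,"y":0,"z":0.004,"wx":0,"wy":0,"wz":0,"fingers":-1}
    - {"x":0,"y":0,"z":0,"wx":0,"wy":0,"wz":0,"fingers":-1}

```text
clock: 13.15
tool_pos: [0.5906, 0.0701, 0.0468]
eef_rot: [0.955, -0.298, -0.0, -0.001]
contact_force: [0.6, -0.6, -3.7]
opening: 0.595
```

```bash
python3 -c "
from h import *
lane()"
```

```text
lane s 0.3926 y +0.0001  Fx_lane -0.16 Fy_lane -0.83 Fz -3.66
clk 13.15 pos [0.5906 0.0701 0.0468] F [ 0.59 -0.6  -3.66] op 0.595 shift [ 0.0002 -0.0031  0.0066] turn [-0.0004  0.0004 -0.0005]
```

>>> apply_moves:
  series:
    - {"x":0,"y":0,"z":0.003,"wx":0,"wy":0,"wz":0,"fingers":-1}
    - {"x":0,"y":0,"z":0.002,"wx":0,"wy":0,"wz":0,"fingers":-1}
    - {"x":0,"y":0,"z":0,"wx":0,"wy":0,"wz":0,"fingers":-1}

```text
clock: 13.52
tool_pos: [0.5912, 0.0702, 0.0431]
eef_rot: [0.955, -0.298, 0.0, -0.001]
contact_force: [-0.3, -0.3, -3.1]
opening: 0.6
```

```bash
python3 -c "
from h import *
lane()"
```

```text
lane s 0.3930 y -0.0002  Fx_lane -0.45 Fy_lane 0.10 Fz -3.08
clk 13.53 pos [0.5912 0.0702 0.0431] F [-0.33 -0.31 -3.08] op 0.600 shift [-0.0003 -0.0025  0.0021] turn [-0.0007  0.0001 -0.0005]
```

>>> apply_moves:
  series:
    - {"x":0,"y":0,"z":0.0015,"wx":0,"wy":0,"wz":0,"fingers":-1}
    - {"x":0,"y":0,"z":0.001,"wx":0,"wy":0,"wz":0,"fingers":-1}
    - {"x":0,"y":0,"z":0,"wx":0,"wy":0,"wz":0,"fingers":-1}

```text
clock: 13.9
tool_pos: [0.5914, 0.0702, 0.0413]
eef_rot: [0.955, -0.298, 0.0, -0.001]
contact_force: [0.6, 0.5, -3.0]
opening: 0.598
```

```bash
python3 -c "
from h import *
lane()"
```

```text
lane s 0.3931 y -0.0004  Fx_lane 0.69 Fy_lane -0.20 Fz -2.96
clk 13.90 pos [0.5914 0.0702 0.0413] F [ 0.55  0.45 -2.96] op 0.598 shift [-0.0005 -0.0024 -0.0002] turn [-0.0008 -0.     -0.0005]
```

>>> apply_moves:
  series:
    - {"x":0,"y":0,"z":0.0015,"wx":0,"wy":0,"wz":0,"fingers":-1}
    - {"x":0,"y":0,"z":0,"wx":0,"wy":0,"wz":0,"fingers":-1}

```text
clock: 14.15
tool_pos: [0.5917, 0.0705, 0.0413]
eef_rot: [0.955, -0.298, 0.001, -0.001]
contact_force: [0.1, 0.1, -3.5]
opening: 0.594
```

```bash
python3 -c "
from h import *
lane()"
```

```text
lane s 0.3935 y -0.0005  Fx_lane 0.15 Fy_lane -0.05 Fz -3.53
clk 14.15 pos [0.5917 0.0705 0.0413] F [ 0.13  0.09 -3.53] op 0.594 shift [-0.0006 -0.0018 -0.0002] turn [-0.0011 -0.0002 -0.0005]
```

>>> apply_moves:
  series:
    - {"x":0,"y":0,"z":0.002,"wx":0,"wy":0,"wz":0,"fingers":-1}
    - {"x":0,"y":0,"z":0.0015,"wx":0,"wy":0,"wz":0,"fingers":-1}
    - {"x":0,"y":0,"z":0,"wx":0,"wy":0,"wz":0,"fingers":-1}

```text
clock: 14.52
tool_pos: [0.592, 0.0708, 0.0413]
eef_rot: [0.955, -0.297, 0.002, -0.002]
contact_force: [-0.0, -0.1, -3.2]
opening: 0.601
```

```bash
python3 -c "
from h import *
lane()"
```

```text
lane s 0.3939 y -0.0005  Fx_lane -0.12 Fy_lane -0.07 Fz -3.23
clk 14.53 pos [0.592  0.0708 0.0413] F [-0.01 -0.14 -3.23] op 0.601 shift [-0.0007 -0.0014 -0.0003] turn [-0.0012 -0.0006 -0.0004]
```

>>> apply_moves:
  series:
    - {"x":0,"y":0,"z":0.003,"wx":-0.001,"wy":0,"wz":0,"fingers":-1}
    - {"x":0,"y":0,"z":0.003,"wx":0,"wy":0,"wz":0,"fingers":-1}

```text
clock: 14.78
tool_pos: [0.592, 0.0711, 0.0406]
eef_rot: [0.955, -0.297, 0.002, 0.0]
contact_force: [-6.7, -0.6, 24.9]
opening: 0.601
```

```bash
python3 -c "
from h import *
lane()"
```

```text
lane s 0.3942 y -0.0003  Fx_lane -4.29 Fy_lane 5.20 Fz 24.92
clk 14.78 pos [0.592  0.0711 0.0406] F [-6.72 -0.58 24.92] op 0.601 shift [-0.0004 -0.001  -0.0011] turn [-0.0002 -0.001  -0.0004]
```

>>> apply_moves:
  series:
    - {"x":0,"y":0,"z":-0.0025,"wx":0,"wy":-0.001,"wz":0,"fingers":-1}
    - {"x":0,"y":0,"z":0,"wx":0,"wy":0,"wz":0,"fingers":-1}

```text
clock: 15.02
tool_pos: [0.5923, 0.0712, 0.0428]
eef_rot: [0.955, -0.297, 0.0, -0.0]
contact_force: [0.2, 0.4, -3.3]
opening: 0.598
```

```bash
python3 -c "
from h import *
lane()"
```

```text
lane s 0.3944 y -0.0006  Fx_lane 0.42 Fy_lane 0.05 Fz -3.26
clk 15.03 pos [0.5923 0.0712 0.0428] F [ 0.2   0.38 -3.26] op 0.598 shift [-0.0007 -0.0007  0.0016] turn [-0.0003 -0.0002 -0.0004]
```

>>> apply_moves:
  series:
    - {"x":-0.0007,"y":-0.009,"z":0,"wx":0,"wy":0,"wz":0,"fingers":-1}
    - {"x":0,"y":-0.009,"z":0,"wx":0,"wy":0,"wz":0,"fingers":-1}
    - {"x":0,"y":-0.006,"z":0,"wx":0,"wy":0,"wz":0,"fingers":-1}
    - {"x":0,"y":-0.004,"z":0,"wx":0,"wy":0,"wz":0,"fingers":-1}
    - {"x":0,"y":0,"z":0,"wx":0,"wy":0,"wz":0,"fingers":-1}

```text
clock: 15.65
tool_pos: [0.6049, 0.0917, 0.0411]
eef_rot: [0.955, -0.297, -0.001, -0.0]
contact_force: [-0.2, 0.0, -2.3]
opening: 0.597
```

```bash
python3 -c "
from h import *
lane(.0425,.426)"
```

```text
lane s 0.4184 y +0.0007  Fx_lane -0.12 Fy_lane 0.20 Fz -2.26
clk 15.65 pos [0.6049 0.0917 0.0411] F [-0.24  0.01 -2.26] op 0.597 shift [ 0.0008 -0.0095 -0.0018] turn [ 0.      0.0004 -0.0002]
```

>>> apply_moves:
  series:
    - {"x":0.0006,"y":-0.003,"z":-0.0007,"wx":0,"wy":0,"wz":0,"fingers":-1}
    - {"x":0,"y":-0.003,"z":0,"wx":0,"wy":0,"wz":0,"fingers":-1}

```text
clock: 15.9
tool_pos: [0.608, 0.0952, 0.0415]
eef_rot: [0.955, -0.297, -0.001, -0.0]
contact_force: [-0.4, 0.2, -3.8]
opening: 0.596
```

```bash
python3 -c "
from h import *
lane(.0415,.428)"
```

```text
lane s 0.4231 y +0.0001  Fx_lane -0.11 Fy_lane 0.42 Fz -3.84
clk 15.90 pos [0.608  0.0952 0.0415] F [-0.41  0.15 -3.84] op 0.596 shift [ 0.0001 -0.0061  0.0001] turn [ 0.0001  0.0004 -0.0003]
```

>>> apply_moves:
  series:
    - {"x":0,"y":-0.0025,"z":0,"wx":0,"wy":0,"wz":0,"fingers":-1}
    - {"x":0,"y":-0.001,"z":0,"wx":0,"wy":0,"wz":0,"fingers":-1}

```text
clock: 16.15
tool_pos: [0.6098, 0.0979, 0.0415]
eef_rot: [0.955, -0.297, -0.001, -0.0]
contact_force: [-0.3, -0.1, -2.7]
opening: 0.596
```

```bash
python3 -c "
from h import *
lane(.0415,.428)"
```

```text
lane s 0.4264 y +0.0001  Fx_lane -0.31 Fy_lane 0.19 Fz -2.73
clk 16.15 pos [0.6098 0.0979 0.0415] F [-0.33 -0.15 -2.73] op 0.596 shift [ 0.0002 -0.0021  0.0001] turn [ 0.      0.0004 -0.0003]
```

>>> apply_moves:
  series:
    - {"x":0,"y":-0.0015,"z":0,"wx":0,"wy":0,"wz":0,"fingers":-1}
    - {"x":0,"y":-0.001,"z":0,"wx":0,"wy":0,"wz":0,"fingers":-1}

```text
clock: 16.4
tool_pos: [0.6109, 0.0996, 0.0415]
eef_rot: [0.955, -0.297, -0.001, -0.0]
contact_force: [-1.0, 0.6, -3.4]
opening: 0.596
```

```bash
python3 -c "
from h import *
lane(.0415,.43)"
```

```text
lane s 0.4284 y +0.0002  Fx_lane -0.09 Fy_lane 1.20 Fz -3.39
clk 16.40 pos [0.6109 0.0996 0.0415] F [-1.05  0.61 -3.39] op 0.596 shift [ 0.0002 -0.002  -0.    ] turn [ 0.0001  0.0004 -0.0003]
```

>>> apply_moves:
  series:
    - {"x":0,"y":-0.0015,"z":0,"wx":0,"wy":0,"wz":0,"fingers":-1}
    - {"x":0,"y":-0.001,"z":0,"wx":0,"wy":0,"wz":0,"fingers":-1}

```text
clock: 16.65
tool_pos: [0.6121, 0.1013, 0.0415]
eef_rot: [0.955, -0.297, -0.001, -0.0]
contact_force: [0.2, -0.8, -3.8]
opening: 0.598
```

```bash
python3 -c "
from h import *
lane(.0415,.432)"
```

```text
lane s 0.4304 y +0.0002  Fx_lane -0.50 Fy_lane -0.59 Fz -3.82
clk 16.65 pos [0.6121 0.1013 0.0415] F [ 0.2  -0.75 -3.82] op 0.598 shift [ 0.0002 -0.002  -0.    ] turn [ 0.0001  0.0005 -0.0003]
```

>>> apply_moves:
  series:
    - {"x":0,"y":-0.0015,"z":0,"wx":0,"wy":0,"wz":0,"fingers":-1}
    - {"x":0,"y":-0.001,"z":0,"wx":0,"wy":0,"wz":0,"fingers":-1}

```text
clock: 16.9
tool_pos: [0.6133, 0.103, 0.0415]
eef_rot: [0.955, -0.297, -0.001, -0.0]
contact_force: [0.6, 0.1, -3.5]
opening: 0.598
```

```bash
python3 -c "
from h import *
lane(.0415,.432)"
```

```text
lane s 0.4326 y +0.0002  Fx_lane 0.46 Fy_lane -0.42 Fz -3.52
clk 16.90 pos [0.6133 0.103  0.0415] F [ 0.61  0.14 -3.52] op 0.598 shift [ 0.0002  0.0007 -0.    ] turn [ 0.0001  0.0005 -0.0003]
```

>>> apply_moves:
  series:
    - {"x":0,"y":-0.0015,"z":0,"wx":0,"wy":0,"wz":0,"fingers":-1}
    - {"x":0,"y":-0.001,"z":0,"wx":0,"wy":0,"wz":0,"fingers":-1}

```text
clock: 17.15
tool_pos: [0.6141, 0.1042, 0.0414]
eef_rot: [0.955, -0.297, -0.001, 0.001]
contact_force: [-0.5, -0.7, -2.1]
opening: 0.6
```

```bash
python3 -c "
from h import *
lane(.0415,.432)"
```

```text
lane s 0.4339 y +0.0002  Fx_lane -0.82 Fy_lane 0.04 Fz -2.12
clk 17.15 pos [0.6141 0.1042 0.0414] F [-0.5  -0.66 -2.12] op 0.600 shift [ 0.0002  0.0024 -0.0001] turn [ 0.0005  0.0005 -0.0004]
```

>>> apply_moves:
  series:
    - {"x":0,"y":-0.0015,"z":0,"wx":0,"wy":0,"wz":0,"fingers":-1}
    - {"x":0,"y":-0.001,"z":0,"wx":0,"wy":0,"wz":0,"fingers":-1}

```text
clock: 17.4
tool_pos: [0.6144, 0.1046, 0.0413]
eef_rot: [0.955, -0.298, -0.002, 0.002]
contact_force: [-1.5, -1.3, -1.7]
opening: 0.597
```

```bash
python3 -c "
from h import *
lane(.0415,.432)"
```

```text
lane s 0.4345 y +0.0001  Fx_lane -1.95 Fy_lane 0.46 Fz -1.68
clk 17.40 pos [0.6144 0.1046 0.0413] F [-1.48 -1.35 -1.68] op 0.597 shift [ 0.0002  0.0031 -0.0003] turn [ 0.0014  0.0007 -0.0006]
```

>>> apply_moves:
  series:
    - {"x":0,"y":-0.003,"z":0,"wx":0.001,"wy":0,"wz":0,"fingers":-1}
    - {"x":0,"y":-0.002,"z":0,"wx":0,"wy":0,"wz":0,"fingers":-1}

```text
clock: 17.65
tool_pos: [0.6151, 0.1056, 0.0411]
eef_rot: [0.955, -0.298, -0.002, 0.003]
contact_force: [-3.7, -4.8, 2.1]
opening: 0.598
```

```bash
python3 -c "
from h import *
lane(.0415,.432)"
```

```text
lane s 0.4357 y +0.0001  Fx_lane -6.05 Fy_lane 0.30 Fz 2.07
clk 17.65 pos [0.6151 0.1056 0.0411] F [-3.68 -4.82  2.07] op 0.598 shift [ 0.0002  0.0047 -0.0004] turn [ 0.002   0.001  -0.0009]
```

>>> apply_moves:
  series:
    - {"x":0,"y":-0.002,"z":-0.001,"wx":0.001,"wy":0,"wz":0,"fingers":-1}

```text
clock: 17.77
tool_pos: [0.6153, 0.106, 0.0416]
eef_rot: [0.954, -0.298, -0.003, 0.002]
contact_force: [-2.4, -2.8, -3.4]
opening: 0.597
```

```bash
python3 -c "
from h import *
lane(.0415,.432)"
```

```text
lane s 0.4361 y +0.0002  Fx_lane -3.69 Fy_lane 0.34 Fz -3.39
clk 17.77 pos [0.6153 0.106  0.0416] F [-2.37 -2.84 -3.39] op 0.597 shift [0.0002 0.0051 0.0001] turn [ 0.0018  0.0012 -0.001 ]
```

>>> apply_moves:
  series:
    - {"x":0,"y":-0.003,"z":0,"wx":0.001,"wy":0,"wz":0,"fingers":-1}
    - {"x":0,"y":-0.003,"z":0,"wx":0,"wy":0,"wz":0,"fingers":-1}

```text
clock: 18.02
tool_pos: [0.6158, 0.1065, 0.0413]
eef_rot: [0.954, -0.299, -0.004, 0.004]
contact_force: [-6.0, -5.7, 6.0]
opening: 0.598
```

```bash
python3 -c "
from h import *
lane(.0415,.432)"
```

```text
lane s 0.4368 y +0.0001  Fx_lane -8.12 Fy_lane 1.73 Fz 5.99
clk 18.02 pos [0.6158 0.1065 0.0413] F [-6.03 -5.71  5.99] op 0.598 shift [ 0.0002  0.006  -0.0002] turn [ 0.0031  0.0017 -0.0015]
```

>>> apply_moves:
  series:
    - {"x":0,"y":-0.002,"z":-0.001,"wx":0.003,"wy":0,"wz":0,"fingers":-1}
    - {"x":0,"y":-0.002,"z":0,"wx":0.001,"wy":0,"wz":0,"fingers":-1}
    - {"x":0,"y":-0.002,"z":0,"wx":0.001,"wy":0,"wz":0,"fingers":-1}

```text
clock: 18.4
tool_pos: [0.6154, 0.1061, 0.0413]
eef_rot: [0.954, -0.3, -0.004, 0.001]
contact_force: [-4.8, -5.1, 2.8]
opening: 0.599
```

```bash
python3 -c "
from h import *
lane(.0415,.432)"
```

```text
lane s 0.4363 y +0.0002  Fx_lane -6.92 Fy_lane 1.11 Fz 2.75
clk 18.40 pos [0.6154 0.1061 0.0413] F [-4.84 -5.08  2.75] op 0.599 shift [ 0.0002  0.0053 -0.0002] turn [ 0.0011  0.0024 -0.0022]
```

>>> apply_moves:
  series:
    - {"x":0,"y":-0.003,"z":-0.0005,"wx":0.001,"wy":0.002,"wz":-0.001,"fingers":-1}
    - {"x":0,"y":-0.003,"z":-0.0005,"wx":0.001,"wy":0,"wz":-0.001,"fingers":-1}
    - {"x":0,"y":-0.002,"z":-0.0005,"wx":0.001,"wy":0,"wz":0,"fingers":-1}

```text
clock: 18.77
tool_pos: [0.6158, 0.1065, 0.0414]
eef_rot: [0.955, -0.298, -0.002, 0.002]
contact_force: [-3.9, -3.9, -1.2]
opening: 0.601
```

```bash
python3 -c "
from h import *
lane(.0415,.432)"
```

```text
lane s 0.4369 y +0.0001  Fx_lane -5.43 Fy_lane 1.01 Fz -1.16
clk 18.77 pos [0.6158 0.1065 0.0414] F [-3.91 -3.9  -1.16] op 0.601 shift [ 0.0002  0.0061 -0.    ] turn [ 0.0014  0.001  -0.0008]
```

>>> apply_moves:
  series:
    - {"x":0,"y":-0.004,"z":-0.0005,"wx":0.001,"wy":0.001,"wz":0,"fingers":-1}
    - {"x":0,"y":-0.004,"z":-0.0005,"wx":0.001,"wy":0,"wz":0,"fingers":-1}
    - {"x":0,"y":-0.004,"z":-0.0005,"wx":0.001,"wy":0,"wz":0,"fingers":-1}

```text
clock: 19.15
tool_pos: [0.6164, 0.1075, 0.0414]
eef_rot: [0.954, -0.299, -0.003, 0.004]
contact_force: [-4.7, -5.8, 1.5]
opening: 0.599
```

```bash
python3 -c "
from h import *
lane(.0415,.435)"
```

```text
lane s 0.4380 y +0.0001  Fx_lane -7.39 Fy_lane 0.57 Fz 1.53
clk 19.15 pos [0.6164 0.1075 0.0414] F [-4.66 -5.76  1.53] op 0.599 shift [ 0.0002  0.0037 -0.0001] turn [ 0.0033  0.0011 -0.0018]
```

>>> apply_moves:
  series:
    - {"x":0,"y":0.001,"z":-0.0005,"wx":0.003,"wy":0.001,"wz":-0.001,"fingers":-1}
    - {"x":0,"y":0.001,"z":0,"wx":0.001,"wy":0,"wz":-0.001,"fingers":-1}

```text
clock: 19.4
tool_pos: [0.6148, 0.1051, 0.0413]
eef_rot: [0.955, -0.297, -0.0, -0.0]
contact_force: [-0.6, -1.5, -2.6]
opening: 0.601
```

```bash
python3 -c "
from h import *
lane(.0415,.435)"
```

```text
lane s 0.4351 y +0.0001  Fx_lane -1.55 Fy_lane -0.38 Fz -2.59
clk 19.40 pos [0.6148 0.1051 0.0413] F [-0.56 -1.49 -2.59] op 0.601 shift [ 0.0001  0.0001 -0.0002] turn [-0.0001  0.0002  0.0001]
```

>>> apply_moves:
  series:
    - {"x":0,"y":0,"z":0.0005,"wx":0,"wy":0,"wz":0,"fingers":0.22}
    - {"x":0,"y":0,"z":0,"wx":0,"wy":0,"wz":0,"fingers":0.5}
    - {"x":0,"y":0,"z":0,"wx":0,"wy":0,"wz":0,"fingers":1}
    - {"x":0,"y":0,"z":0,"wx":0,"wy":0,"wz":0,"fingers":1}
    - {"x":0,"y":0,"z":0,"wx":0,"wy":0,"wz":0,"fingers":1}

```text
clock: 20.02
tool_pos: [0.6196, 0.1109, 0.0431]
eef_rot: [0.955, -0.296, 0.003, -0.006]
contact_force: [-0.2, 0.0, -0.2]
opening: 0.996
```

>>> apply_moves:
  series:
    - {"x":0,"y":0,"z":-0.03,"wx":0,"wy":0,"wz":0,"fingers":1}
    - {"x":0,"y":0,"z":-0.06,"wx":0,"wy":0,"wz":0,"fingers":1}
    - {"x":0,"y":0.04,"z":-0.06,"wx":0,"wy":0,"wz":0,"fingers":1}
    - {"x":0,"y":0.05,"z":-0.02,"wx":0,"wy":0,"wz":0,"fingers":1}
    - {"x":0,"y":0,"z":0,"wx":0,"wy":0,"wz":0,"fingers":1}
    - {"x":0,"y":0,"z":0,"wx":0,"wy":0,"wz":0,"fingers":1}
    - {"x":0,"y":0,"z":0,"wx":0,"wy":0,"wz":0,"fingers":1}

```text
clock: 20.9
tool_pos: [0.5783, 0.0518, 0.1817]
eef_rot: [0.956, -0.294, 0.004, -0.007]
contact_force: [-0.1, -1.0, 1.4]
opening: 0.998
```

```bash
python3 -c "
from h import *
lane(.0415,.435); lids('w6')"
```

```text
lane s 0.3705 y -0.0001  Fx_lane -0.84 Fy_lane -0.48 Fz 1.36
clk 20.90 pos [0.5783 0.0518 0.1817] F [-0.08 -0.97  1.36] op 0.998 shift [-0.0003 -0.0777  0.1766] turn [-0.0054 -0.0013  0.0018]
(344, 369, 31) lid [ 0.5293 -0.0573  0.068 ] diam 0.043131215569920896
(318, 150, 40) lid [0.6125 0.1027 0.068 ] diam 0.05496849782343069
(573, 97, 98) lid [0.7719 0.0353 0.068 ] diam 0.13663558642531282
```

View pics/w6.png

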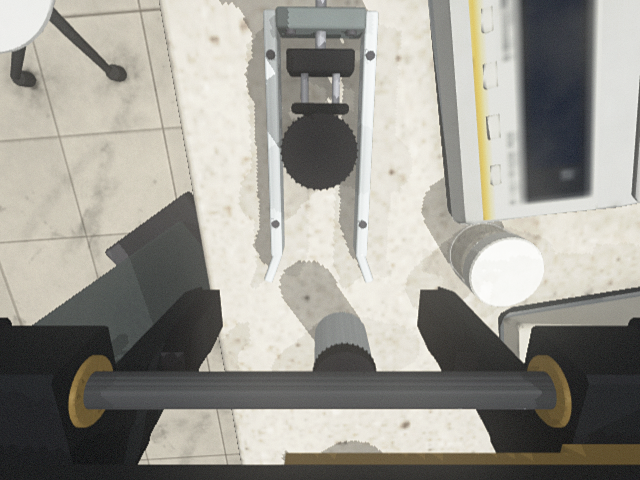

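The canister stands in the lane, lid at (318,150) and the pad bar just ahead of it at (320,108). I need to be sure it's touching, so I'll measure the pad against the earlier free position.

```bash
python3 -c "
from h import *
d0=np.array([.5669,.8238]);n=np.array([-.8238,.5669])
f=np.load('pics/w5.npz'); c5={'camera_matrix':f['camera_matrix'],'world_from_camera':f['world_from_camera']}
c=camera_model('wrist'); im,d=snapshot('wrist')
for nm,I,cc,us,rng in(('old',f['im'],c5,(310,315,345,350),(0,60)),('new',im,c,(295,300,340,345),(85,125))):
  for u in us:
    g=I[rng[0]:rng[1],u].max(1); vv=rng[0]+np.nonzero(g<70)[0]
    if len(vv): print(nm,u,vv.min(),vv.max(),'back s %.4f front s %.4f'%tuple(ray('wrist',u,v,.036,cc)[:2]@d0 for v in(vv.min()-.5,vv.max()+.5)))
for nm,I,cc,a,b,v0 in(('old screw',f['im'],c5,(270,295),(365,390),150),('new screw',im,c,(265,285),(350,372),223)):
  for lo,hi in(a,b):
    w=I[v0-8:v0+9,lo:hi].max(2); y,x=np.nonzero(w<110); print(nm,len(x),(lo+x.mean()).round(1),(v0-8+y.mean()).round(1),'s %.4f'%(ray('wrist',lo+x.mean(),v0-8+y.mean(),.028,cc)[:2]@d0))
cr=cv2.resize(im[80:200,250:390],None,fx=5,fy=5,interpolation=cv2.INTER_CUBIC); save('c6',cr)
"
```

```text
old 310 11 26 back s 0.4622 front s 0.4526
old 315 11 26 back s 0.4621 front s 0.4525
old 345 23 26 back s 0.4547 front s 0.4523
old 350 21 25 back s 0.4558 front s 0.4528
new 295 104 124 back s 0.4635 front s 0.4484
new 300 104 124 back s 0.4635 front s 0.4485
new 340 105 124 back s 0.4630 front s 0.4486
new 345 105 113 back s 0.4630 front s 0.4566
old screw 0 nan nan s nan
old screw 0 nan nan s nan
new screw 1 278.0 225.0 s 0.3668
new screw 0 nan nan s nan<string>:12: RuntimeWarning: Mean of empty slice.
  ret = ret.dtype.type(ret / rcount)
```

View pics/c6.png

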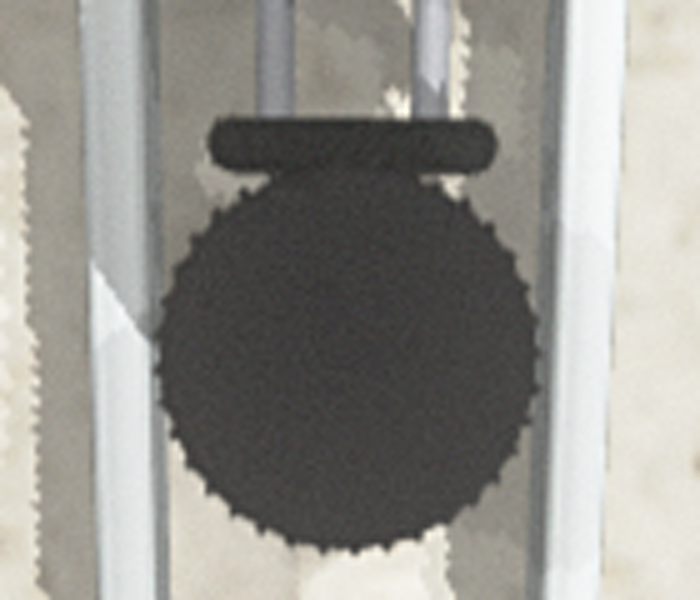

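The pad edges read 1 to 3.5 mm further in than when free, which suggests contact but is within the view's accuracy. I'll confirm by feel: a gentle nudge from behind with closed fingers, then a slow unload.

>>> apply_moves:
  series:
    - {"x":0,"y":0,"z":0,"wx":-0.005,"wy":-0.001,"wz":0.002,"fingers":-1}
    - {"x":0,"y":0,"z":0,"wx":0,"wy":0,"wz":0,"fingers":-1}
    - {"x":0,"y":0,"z":0.03,"wx":0,"wy":0,"wz":0,"fingers":-1}
    - {"x":0,"y":0,"z":0.03,"wx":0,"wy":0,"wz":0,"fingers":-1}
    - {"x":0,"y":0,"z":0.03,"wx":0,"wy":0,"wz":0,"fingers":-1}
    - {"x":0,"y":0,"z":0,"wx":0,"wy":0,"wz":0,"fingers":-1}

```text
clock: 21.75
tool_pos: [0.5792, 0.0544, 0.1069]
eef_rot: [0.955, -0.296, 0.0, -0.0]
contact_force: [-0.8, 0.1, 0.1]
opening: 0.341
```

```bash
python3 -c "
from h import *
lane(.024,.37)"
```

```text
lane s 0.3732 y +0.0006  Fx_lane -0.35 Fy_lane 0.74 Fz 0.14
clk 21.75 pos [0.5792 0.0544 0.1069] F [-0.81  0.13  0.14] op 0.341 shift [0.0008 0.004  0.1036] turn [-0.0003 -0.      0.0007]
```

>>> apply_moves:
  series:
    - {"x":0.001,"y":0.005,"z":0,"wx":0,"wy":0,"wz":0,"fingers":-1}
    - {"x":0,"y":0,"z":0.02,"wx":0,"wy":0,"wz":0,"fingers":-1}
    - {"x":0,"y":0,"z":0.02,"wx":0,"wy":0,"wz":0,"fingers":-1}
    - {"x":0,"y":0,"z":0,"wx":0,"wy":0,"wz":0,"fingers":-1}
    - {"x":0,"y":0,"z":0,"wx":0,"wy":0,"wz":0,"fingers":-1}

```text
clock: 22.38
tool_pos: [0.5792, 0.0506, 0.0747]
eef_rot: [0.955, -0.296, 0.002, -0.001]
contact_force: [0.4, -0.1, 0.2]
opening: 0.002
```

```bash
python3 -c "
from h import *
lane(.024,.37)"
```

```text
lane s 0.3700 y -0.0014  Fx_lane 0.19 Fy_lane -0.40 Fz 0.20
clk 22.38 pos [0.5792 0.0506 0.0747] F [ 0.44 -0.07  0.2 ] op 0.002 shift [-0.0019  0.0003  0.0634] turn [-0.001  -0.0009  0.0006]
```

>>> apply_moves:
  series:
    - {"x":-0.002,"y":0,"z":0.02,"wx":-0.001,"wy":-0.001,"wz":0,"fingers":-1}
    - {"x":0,"y":0,"z":0.02,"wx":0,"wy":0,"wz":0,"fingers":-1}
    - {"x":0,"y":0,"z":0.018,"wx":0,"wy":0,"wz":0,"fingers":-1}
    - {"x":0,"y":0,"z":0.003,"wx":0,"wy":0,"wz":0,"fingers":-1}
    - {"x":0,"y":0,"z":0,"wx":0,"wy":0,"wz":0,"fingers":-1}

```text
clock: 23.0
tool_pos: [0.5777, 0.0519, 0.0221]
eef_rot: [0.955, -0.296, -0.001, 0.0]
contact_force: [0.5, -0.5, -0.1]
opening: 0.003
```

```bash
python3 -c "
from h import *
lane(.024,.392)"
```

```text
lane s 0.3702 y +0.0005  Fx_lane -0.16 Fy_lane -0.69 Fz -0.08
clk 23.00 pos [0.5777 0.0519 0.0221] F [ 0.48 -0.52 -0.08] op 0.003 shift [ 0.0007 -0.0272 -0.0024] turn [0.0001 0.0003 0.0007]
```

>>> apply_moves:
  series:
    - {"x":0,"y":-0.008,"z":0,"wx":0,"wy":0,"wz":0,"fingers":-1}
    - {"x":0,"y":-0.007,"z":0,"wx":0,"wy":0,"wz":0,"fingers":-1}
    - {"x":0,"y":-0.004,"z":0,"wx":0,"wy":0,"wz":0,"fingers":-1}
    - {"x":0,"y":-0.002,"z":0,"wx":0,"wy":0,"wz":0,"fingers":-1}

```text
clock: 23.5
tool_pos: [0.589, 0.0673, 0.0234]
eef_rot: [0.955, -0.296, 0.001, -0.001]
contact_force: [0.9, 0.3, 0.5]
opening: 0.002
```

```bash
python3 -c "
from h import *
lane(.024,.398)"
```

```text
lane s 0.3893 y -0.0001  Fx_lane 0.70 Fy_lane -0.58 Fz 0.52
clk 23.50 pos [0.589  0.0673 0.0234] F [0.87 0.25 0.52] op 0.002 shift [-0.0001 -0.0108 -0.0008] turn [-0.0006 -0.0002  0.0008]
```

>>> apply_moves:
  series:
    - {"x":0,"y":-0.003,"z":0,"wx":0,"wy":0,"wz":0,"fingers":-1}
    - {"x":0,"y":-0.002,"z":0,"wx":0,"wy":0,"wz":0,"fingers":-1}

```text
clock: 23.75
tool_pos: [0.5914, 0.0707, 0.0235]
eef_rot: [0.955, -0.296, 0.001, -0.001]
contact_force: [0.7, 0.4, 0.4]
opening: 0.007
```

```bash
python3 -c "
from h import *
lane(.024,.4)"
```

```text
lane s 0.3935 y -0.0001  Fx_lane 0.72 Fy_lane -0.32 Fz 0.40
clk 23.75 pos [0.5914 0.0707 0.0235] F [0.67 0.41 0.4 ] op 0.007 shift [-0.0001 -0.0081 -0.0006] turn [-0.0006 -0.0003  0.0008]
```

>>> apply_moves:
  series:
    - {"x":0,"y":-0.002,"z":0,"wx":0,"wy":0,"wz":0,"fingers":-1}
    - {"x":0,"y":-0.001,"z":0,"wx":0,"wy":0,"wz":0,"fingers":-1}

```text
clock: 24.0
tool_pos: [0.5919, 0.0713, 0.0234]
eef_rot: [0.955, -0.296, -0.0, 0.001]
contact_force: [-0.6, -0.5, 1.3]
opening: 0.008
```

```bash
python3 -c "
from h import *
lane(.024,.4)"
```

```text
lane s 0.3943 y -0.0002  Fx_lane -0.71 Fy_lane 0.22 Fz 1.32
clk 24.00 pos [0.5919 0.0713 0.0234] F [-0.58 -0.47  1.32] op 0.008 shift [-0.0002 -0.0072 -0.0008] turn [ 0.0004 -0.0001  0.0005]
```

Resistance is starting at s ≈ 0.394. I'll press on gently.

>>> apply_moves:
  series:
    - {"x":0,"y":-0.0025,"z":0,"wx":0,"wy":0,"wz":0,"fingers":-1}
    - {"x":0,"y":-0.002,"z":0,"wx":0,"wy":0,"wz":0,"fingers":-1}

```text
clock: 24.25
tool_pos: [0.5918, 0.0713, 0.0233]
eef_rot: [0.955, -0.297, -0.002, 0.003]
contact_force: [-3.7, -3.7, 4.0]
opening: 0.003
```

```bash
python3 -c "
from h import *
lane(.024,.4)"
```

```text
lane s 0.3942 y -0.0001  Fx_lane -5.17 Fy_lane 0.99 Fz 3.98
clk 24.25 pos [0.5918 0.0713 0.0233] F [-3.75 -3.7   3.98] op 0.003 shift [-0.0002 -0.0072 -0.0009] turn [ 0.0024  0.0003 -0.    ]
```

>>> apply_moves:
  series:
    - {"x":0,"y":-0.001,"z":0,"wx":0.001,"wy":0,"wz":0,"fingers":-1}
    - {"x":0,"y":0,"z":0,"wx":0,"wy":0,"wz":0,"fingers":-1}
    - {"x":0,"y":0.0005,"z":0,"wx":0,"wy":0,"wz":0,"fingers":-1}

```text
clock: 24.62
tool_pos: [0.5918, 0.0713, 0.0233]
eef_rot: [0.955, -0.297, -0.001, 0.002]
contact_force: [-1.3, -1.7, 2.1]
opening: 0.004
```

```bash
python3 -c "
from h import *
lane(.024,.38)"
```

```text
lane s 0.3943 y -0.0001  Fx_lane -2.18 Fy_lane 0.09 Fz 2.09
clk 24.62 pos [0.5918 0.0713 0.0233] F [-1.31 -1.74  2.09] op 0.004 shift [-0.0001  0.0178 -0.0008] turn [ 0.0016  0.0004 -0.0001]
```

>>> apply_moves:
  series:
    - {"x":0,"y":0.001,"z":0,"wx":0,"wy":0,"wz":0,"fingers":-1}
    - {"x":0,"y":0.002,"z":0,"wx":0,"wy":0,"wz":0,"fingers":-1}
    - {"x":0,"y":0.004,"z":0,"wx":0,"wy":0,"wz":0,"fingers":-1}
    - {"x":0,"y":0.008,"z":0,"wx":0,"wy":0,"wz":0,"fingers":-1}

```text
clock: 25.12
tool_pos: [0.5874, 0.0649, 0.0234]
eef_rot: [0.955, -0.296, 0.001, -0.001]
contact_force: [0.1, 0.3, 0.5]
opening: 0.01
```

```bash
python3 -c "
from h import *
lane(.16,.37)"
```

```text
lane s 0.3864 y -0.0001  Fx_lane 0.33 Fy_lane 0.11 Fz 0.48
clk 25.12 pos [0.5874 0.0649 0.0234] F [0.1  0.33 0.48] op 0.010 shift [-1.000e-04  2.000e-02 -1.708e-01] turn [-0.0009 -0.0001  0.0006]
```

>>> apply_moves:
  series:
    - {"x":0,"y":0.012,"z":0,"wx":0,"wy":0,"wz":0,"fingers":-1}
    - {"x":0,"y":0,"z":-0.03,"wx":0,"wy":0,"wz":0,"fingers":-1}
    - {"x":0,"y":0,"z":-0.06,"wx":0,"wy":0,"wz":0,"fingers":-1}
    - {"x":0,"y":0,"z":-0.06,"wx":0,"wy":0,"wz":0,"fingers":-1}
    - {"x":0,"y":0,"z":-0.05,"wx":0,"wy":0,"wz":0,"fingers":-1}
    - {"x":0,"y":0,"z":0,"wx":0,"wy":0,"wz":0,"fingers":-1}
    - {"x":0,"y":0,"z":0,"wx":0,"wy":0,"wz":0,"fingers":-1}

```text
clock: 26.0
tool_pos: [0.5782, 0.0513, 0.1864]
eef_rot: [0.955, -0.298, -0.001, 0.001]
contact_force: [-0.3, 0.0, 0.6]
opening: 0.001
```

```bash
python3 -c "
from h import *
lane(.16,.37); lids('w7')
im,d=snapshot('top'); o=np.load('pics/top.npz')['im']
a=cv2.resize(im[160:300,200:460],None,fx=3,fy=3,interpolation=cv2.INTER_CUBIC); save('topend',a)
"
```

```text
lane s 0.3701 y -0.0002  Fx_lane -0.10 Fy_lane 0.24 Fz 0.60
clk 26.00 pos [0.5782 0.0513 0.1864] F [-0.26  0.05  0.6 ] op 0.001 shift [-0.0002  0.      0.0331] turn [ 0.0006  0.0004 -0.0005]
(319, 145, 39) lid [0.6126 0.1027 0.068 ] diam 0.05476396936781444
(571, 94, 95) lid [0.7708 0.0341 0.068 ] diam 0.1326464796210804
```

View pics/w7.png

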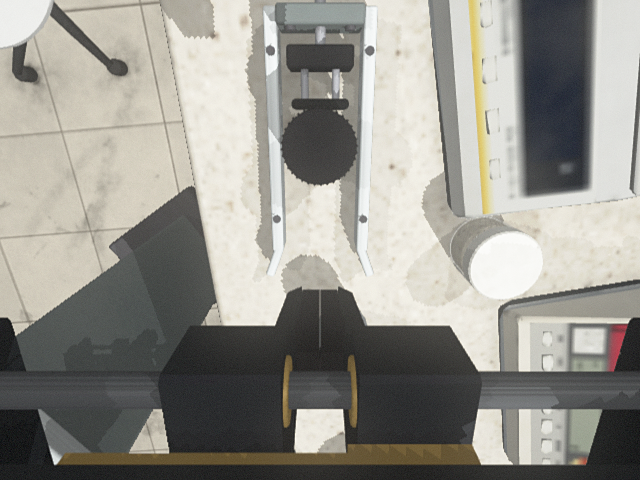

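The lid is at (319,145), centred between the rails against the pad bar at (320,104). The nudge didn't move it: (0.6125, 0.1027) before, (0.6126, 0.1027) after. Handing in.

```bash
python3 -c "
from plant import *
print(finish_job())"
```

```text
the job is handed in; nothing more can be done
None
```

The heavy canister is in the loading lane against the buffer and let go. The job was handed in at about 26 s of the 61 s allowed, and no verdict was reported.

- **Weighing:** I set canister_2 (the one nearer the scale) on the pan and let go. The pan sank to z = 0.052 m, and the lift had read about 3.3 N, so it is the heavy one. Canister_1, the light one, was not touched and stayed where it started, outside the lane.
- **Pressing:** I slid canister_2 in until I felt 7.4 to 8.1 N, which includes some drag on the worktop. No reading along the lane between moves was above 8.1 N. I then eased back to about 1.5 N and released it.
- **Touching the buffer:** The pictures alone could not settle this, because the pad's edges read 1 to 3.5 mm further in than when free. I nudged the canister from behind; the resistance rose to 5.2 N without it moving, so I take it to be touching. The remaining contact force was not measured.
- **Final position:** The canister is about 93 mm in from the mouth, within 1 mm of the lane's middle, and looked upright.
- **Unexpected readings:** The pad was met about 8 mm deeper by tool position than the camera estimate, probably in part because the canister sat a few mm off-centre in the grip. While I was finding the floor, one push on the worktop reached 25 N downwards, with about 5 N sideways across the lane.
- **Not checked:** I saved a last overhead picture but did not view it, so the other items are judged unmoved only from the clear paths.

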